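# Hold the cocoa stencil over the espresso

## Task

The espresso in the small cup is about to be dusted with cocoa. First take the teaspoon that lies across the cup and lay it down on the oval stone tray; then pick up the coffee-bean stencil by its wooden handle, carry it over the jars and the mug, and hold it level and centred over the cup's mouth, about a centimetre above the rim and never touching the cup, with its handle in line with the cup's handle (on the same side or the opposite side). Finish while you are still holding it still there, without putting it down or letting go; the cup, jars, shaker and mug must stay standing where they are.

Things in the scene. Friction and masses are not known exactly. Their poses are not given: they have to be found in the camera images.
- cup: small white espresso cup with a flower pattern and dark coffee in it, loose, 0.125 kg, standing upright on the round board; bowl 62 mm across at the rim, 50 mm high, one loop handle. Origin: under the cup at the level of its foot, 14 mm from the bowl's axis towards the handle. Its z points up and its handle points along its own -y, reaching 58 mm from the bowl's axis, its top 2 mm below the rim.
- cup_mouth (a point): centre of the cup's mouth, level with the rim, 50 mm above the cup's foot (at the start 64 mm above the worktop); same axes as the cup.
- teaspoon: steel teaspoon, 137 mm long, bowl 28 mm wide, 20 g, loose, lying bowl down and nearly level across the cup's rim, its handle end on the robot's side. Origin: middle of its length, now about 11 mm above the rim; its lowest points lie 13 mm below the origin while it is bowl down. Its x points along its length to the bowl's end; its own z points down at the start.
- spoon_handle (a point): point in the teaspoon's handle, on its axis, 52 mm from its middle and 16 mm before the handle's end; here the handle is 16 mm wide and 5 mm thick and stands out free beside the cup, 2 to 9 mm above the level of the rim, over the board; a place to take the spoon across its width.
- stencil: cocoa stencil lying flat on the worktop, loose, about 60 g: a thin steel disc, 84 mm across and 2 mm thick, with a coffee-bean shape cut through it, and a straight wooden handle. Origin: centre of the disc's underside. Its x points from the disc along the handle, its z up. Wooden handle: 16 mm wide (along y), 14 mm high (from the plane of the disc's underside up), from 60 to 138 mm along x. It balances about 36 mm along x, so 75 to 90 mm along x is a good place to hold it.
- tray: oval flat tray of pale stone, fixed, 230 mm long (its x) by 130 mm wide (its y), 12 mm high, flat on top. Origin: centre of its underside.
- board: round wooden serving board under the cup, fixed, 203 mm across, 14 mm thick. Origin: centre of its underside.
- tall_jar: glass spice jar with a light brown cap, loose, 54 mm across, 122 mm high. Origin: centre of its underside. Stands between the stencil and the cup.
- short_jar: glass spice jar with a black cap, loose, 49 mm across, 108 mm high. Origin: centre of its underside. Stands between the stencil and the cup.
- shaker: clear salt shaker with a grey top, loose, 44 mm across, 90 mm high. Origin: centre of its underside. Stands between the stencil and the cup.
- mug: large white mug with a red-brown inside, loose, empty, 89 mm across, 120 mm over its handle (its -y), 98 mm high. Origin: under the middle of its outline. Stands between the stencil and the cup, farther back.

How it is judged:
On the way, in this order (a step that is already met when the one before it is completed fails the run):
1. the teaspoon lies on the stone tray, let go, while the stencil still lies where it was (x of teaspoon in the frame of tray between -0.08 and 0.08 m and y of teaspoon in the frame of tray between -0.045 and 0.045 m and height (world z) of teaspoon between 0.007 and 0.032 m and contact force between the fingers and teaspoon below 0.05 N and distance of stencil from where it was at the start of the episode below 0.03 m), for 0.2 s.
2. the stencil is lifted off the worktop in the fingers (height (world z) of stencil above 0.03 m and contact force between the fingers and stencil above 0.5 N), for 0.2 s.
At the end, for the whole second after the job is handed in: Stencil still in the fingers, level to 0.1 rad, centre within 8 mm of the mouth's, underside 3 to 22 mm over the rim, handle within 0.2 rad of the cup handle's line, touching nothing else; cup upright, within 20 mm of its start; spoon let go on the tray, middle within 80 x 45 mm of its centre (x of teaspoon in the frame of tray between -0.08 and 0.08 m and y of teaspoon in the frame of tray between -0.045 and 0.045 m and height (world z) of teaspoon between 0.007 and 0.032 m and contact force between the fingers and teaspoon below 0.05 N and horizontal distance between stencil and cup_mouth below 0.008 m and z of stencil in the frame of cup_mouth between 0.003 and 0.022 m and angle between stencil's own z axis and vertical below 0.1 rad and angle between the x axis of stencil and the y axis of cup, either way round below 0.2 rad and contact force between the fingers and stencil above 0.5 N and contact force between stencil and cup below 0.03 N and contact force between stencil and board below 0.03 N and contact force between stencil and tray below 0.03 N and contact force between stencil and teaspoon below 0.03 N and contact force between stencil and tall_jar below 0.03 N and contact force between stencil and short_jar below 0.03 N and contact force between stencil and shaker below 0.03 N and contact force between stencil and mug below 0.03 N and linear speed of stencil below 0.02 m/s and angle between cup's own z axis and vertical below 0.05 rad and distance of cup from where it was at the start of the episode below 0.02 m and horizontal distance between cup_mouth and board below 0.06 m); the arm keeps its last pose, push and grip.
It fails at once if the cup is tipped or pushed more than 20 mm (distance of cup from where it was at the start of the episode above 0.02 m or angle between cup's own z axis and vertical above 0.3 rad).
It fails at once if the stencil touches the cup (contact force between stencil and cup above 0.2 N).
It fails at once if a jar, the shaker or the mug is knocked over or pushed more than 20 mm (distance of any of tall_jar, short_jar, shaker, mug from where it was at the start of the episode above 0.02 m or angle between any of tall_jar, short_jar, shaker, mug's own z axis and vertical above 0.3 rad).
It also fails if it takes over 67 s, if anything falls off the work surface, if the arm or the gripper's body presses on something with over 40 N, if the wrist force passes 120 N, or if a joint passes its speed limit or range.

## Robot

A 6-joint arm with a two-finger parallel gripper is mounted at the origin on a cart in front of the work surface, level with it; the furniture and walls round the work are solid. World frame = base frame: x ahead of the robot, y to its left, z up, the work surface at z = 0. Lengths are in m, angles in rad, forces in N, time in s.
With the tool pointing down it reaches from about 0.275 to 1 m from the base axis. Payload 8.4 kg.
Tool frame: the origin (TCP) lies midway between the tips of the shut fingers; the grasp point (between the pads) lies 19 mm behind it; z points along the fingers, y is the line along which they close (so a half turn about z gives the same grasp; the last joint's range is limited). The gripper opens to 85 mm and grips with 20 to 120 N. Pads are 22 mm wide; open, the fingers measure 114 mm over their backs; the gripper's body (76 mm by 85 mm) begins 54 mm behind the grasp point. The pads swing forward as they close: fully open they stand 13 mm farther back than shut.
Start: joints at [-1.259, 0.353, 1.633, -0, 1.155, -0.002], TCP at [0.193, -0.594, 0.231] pointing down, gripper open.
Joint ranges: [-2.63, 2.63], [-0.92, 2.1], [0.06, 2.66], [-1.3, 4.44], [0, 2.69], [-3.02, 3.02]. Speed limits (rad/s): [2.22, 2.22, 2.79, 3.14, 3.14, 3.14].

## Interface

Orientations are given as a rotation vector (axis times angle).
In Python, from bench import r, snapshot gives the robot as it stands.
- The arm moves only by the tool apply_moves, never from a script. Its argument "series" is text: rows parted by semicolons, each of 7 numbers parted by spaces: the shift along the tool's x, y, z in m, then the turn, a rotation vector about the tool's x, y, z in rad, then the gripper command: -1 is fully open, 1 is shut, values between are in proportion. A call has 1 to 12 rows; each row shifts and turns the commanded pose from where the row before left it, along the tool's axes as they then stand; what a row does not reach is not made up. A row lasts 1/8 s, in which the tool goes at most 62.5 mm and 10.7 degrees, less where a joint would pass 70% of its speed; a pose out of reach is approached as far as the arm can. A call is refused whole if a number of a shift passes 0.0625 or a number of a turn 0.188, either way. A call with a gripper value outside its range is refused whole. The fingers move at their own pace and stop on an object; the grip force is fixed at half the most. Time passes only in rows, so rows that do not move let the fingers close. It gives the time, the measured TCP pose, the force, the opening and the grip force at its end, in the units of the state.
- r.state(): the state, without advancing time (a new reading comes with each control period).
- snapshot(name): name is "scene" or "top" or "wrist"; returns a dict with "img" (400x640x3 uint8, red, green, blue), "vfov" (degrees; the focal length in pixels is half the picture's height over the tangent of half this angle, whatever the lens; pixels are square), "cx", "cy" (the principal point, pixels), "extrinsics" (4x4, takes a point from world to camera coordinates); the wrist camera has in their place "mount" (4x4, takes a point from camera to tool coordinates, whose origin is the TCP and whose axes are the flange's). Camera axes: x right, y down, z forward; pixel columns grow to the right and rows downward; lengths in m; the calibration is good to about 2 mm. A picture is of the moment at which its call begins: read the wrist's pose just before it. There is no depth.
- r.finish_job(): hands the job in; it is judged then, once.
The state is a dict: "time": time; "q": joint angles; "joint_vel": joint speeds; "tau": joint torques, N m; "eef_pos": TCP position; "tool_rot": TCP orientation; "force": force on the tool from outside, world axes, zero at the start; "torque": the same for the moment, N m; "gripper_width": finger opening in m; "gripper_force": force on a finger pad.
Only numpy, scipy, OpenCV 4.12 (cv2) and the standard library are available. Lean on these libraries where they do the work, as an engineer would, in place of code of your own. Each camera call takes 0.05 s, during which the arm holds its last target. There are 200 camera calls.

## Working session

There is one attempt and no reset: what is moved stays moved. The work goes in short steps, Python scripts to look and compute and a tool call to move; the robot and the scene stay as the last step left them, time stands still between calls to the robot, and variables do not carry over. Pictures are saved under pics/ and viewed, at most 10 in all, crops included, and the job is handed in when it is done.

Besides the shell and the picture viewer there is one more tool, called after "Emit:" by a JSON object that holds its "method" and its "body", one argument or row to a line. apply_moves: Moves the arm, as the interface text tells. Its arguments: {"type":"object","properties":{"series":{"type":"string"}},"required":["series"]}

```bash
mkdir -p pics
cat > h.py <<'E'
import numpy as np, cv2, pickle
from bench import r, snapshot
def take(n,f):
    s=snapshot(n); cv2.imwrite('pics/'+f+'.png',s['img'][:,:,::-1]); pickle.dump(s,open('pics/'+f+'.pkl','wb')); return s
def cam(s,st=None):
    f=200/np.tan(np.radians(s['vfov'])/2)
    if 'extrinsics' in s: E=np.array(s['extrinsics'])
    else:
        T=np.eye(4);T[:3,:3]=cv2.Rodrigues(np.array(st['tool_rot'],float))[0];T[:3,3]=st['eef_pos'];E=np.linalg.inv(T@np.array(s['mount']))
    return f,s['cx'],s['cy'],E
def ray(c,uv,z):
    f,cx,cy,E=c;C=np.linalg.inv(E);d=C[:3,:3]@np.array([(uv[0]-cx)/f,(uv[1]-cy)/f,1]);o=C[:3,3]
    return o+d*(z-o[2])/d[2]
def proj(c,p):
    f,cx,cy,E=c;q=E[:3,:3]@np.array(p)+E[:3,3];return np.array([cx+f*q[0]/q[2],cy+f*q[1]/q[2]])
E
python3 - <<'E'
from h import *
print(r.state())
for n in ('top','scene'):
    s=take(n,n+'0'); print(n,cam(s)[0],s['cx'],s['cy'],np.linalg.inv(cam(s)[3]).round(3))
    cv2.imwrite('pics/'+n+'0b.png',cv2.resize(s['img'][:,:,::-1],(800,500),interpolation=cv2.INTER_CUBIC))
E
```

```text
{'time': 0.0, 'q': array([-1.25938419e+00,  3.53624146e-01,  1.63415478e+00,  2.42663542e-05,
        1.15520636e+00, -2.38563782e-03]), 'joint_vel': array([ 0.00042401, -0.00122866, -0.00032206,  0.00209555, -0.00180097,
        0.00118689]), 'tau': array([ 3.15788617e-03, -6.05237961e+01, -3.42061007e+01, -6.84993643e-05,
        9.22858104e-03,  5.46765065e-06]), 'eef_pos': array([ 0.19278664, -0.59400936,  0.23056784]), 'tool_rot': array([-3.10164309e+00, -4.90661753e-01,  3.02081998e-04]), 'force': array([-0.37572796,  0.02783609,  0.934448  ]), 'torque': array([-0.03123638, -0.0092064 , -0.01401773]), 'gripper_force': 0.0, 'gripper_width': 0.0854507386474599}
top 495.08462396676305 321.92201002164524 195.50809791932636 [[ 1.100e-02 -9.900e-01  1.390e-01  3.410e-01]
 [-1.000e+00 -1.100e-02 -1.000e-03 -5.800e-02]
 [ 3.000e-03 -1.390e-01 -9.900e-01  1.377e+00]
 [ 0.000e+00  0.000e+00  0.000e+00  1.000e+00]]
scene 424.5875514788715 315.6958562812859 204.25705677561845 [[-0.828 -0.375  0.417  0.083]
 [-0.561  0.525 -0.641  0.648]
 [ 0.022 -0.764 -0.645  0.764]
 [ 0.     0.     0.     1.   ]]
```

View pics/top0b.png

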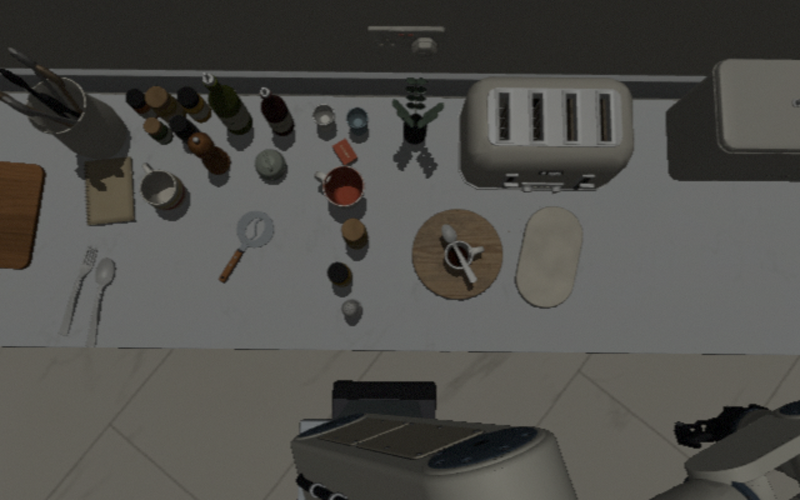

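View pics/scene0b.png

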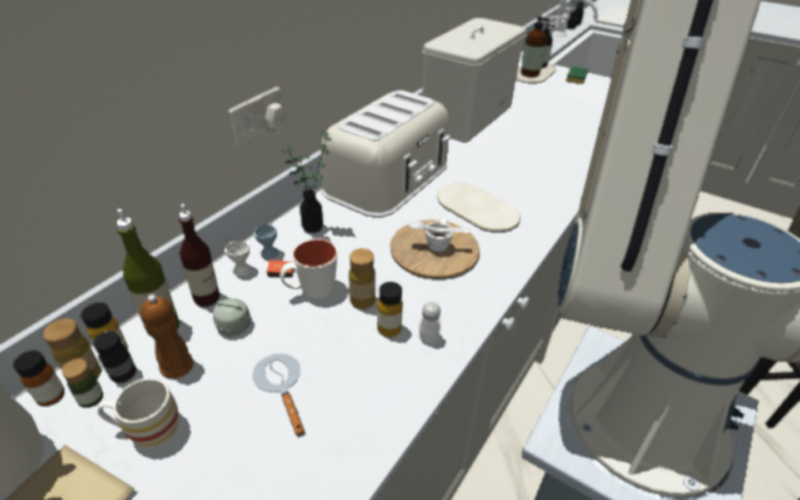

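The top view (800x500 scale) shows the stencil disc at (255,229) with its handle end near (228,275), and the spoon from bowl (449,233) to handle end (473,279). The cup is at (459,256) with its handle at (483,250), and the tray is at (549,257). The jars are at (353,234) and (340,273), the shaker at (351,310) and the mug at (343,187).

Run:
```python
from h import *
s=pickle.load(open('pics/top0.pkl','rb'));c=cam(s)
for n,u,v,z in [('disc',255,229,.002),('hend',225,280,.01),('hstart',241,252,.01),('spbowl',447,227,.07),('spend',474,281,.072),('cup',459,255,.064),('cuph',484,250,.06),('tray',549,257,.012),('tray_top',552,208,.012),('tray_bot',543,306,.012),('board',457,254,.014),('tall',353,231,.122),('short',339,271,.108),('shaker',350,307,.09),('mug',344,185,.098)]:
    print(n,ray(c,(u/1.25,v/1.25),z).round(3))
a=s['img'][:,:,::-1][155:250,315:475]; cv2.imwrite('pics/c1.png',cv2.convertScaleAbs(cv2.resize(a,(800,475),interpolation=cv2.INTER_CUBIC),alpha=1.5))
b=s['img'][:,:,::-1][140:260,160:320]; cv2.imwrite('pics/c2.png',cv2.convertScaleAbs(cv2.resize(b,(800,600),interpolation=cv2.INTER_CUBIC),alpha=1.5))
```

```text
disc [0.566 0.272 0.002]
hend [0.449 0.331 0.01 ]
hstart [0.512 0.299 0.01 ]
spbowl [ 0.564 -0.155  0.07 ]
spend [ 0.448 -0.212  0.072]
cup [ 0.504 -0.181  0.064]
cuph [ 0.516 -0.235  0.06 ]
tray [ 0.509 -0.386  0.012]
tray_top [ 0.62  -0.395  0.012]
tray_bot [ 0.4   -0.37   0.012]
board [ 0.513 -0.181  0.014]
tall [0.544 0.042 0.122]
short [0.463 0.07  0.108]
shaker [0.39  0.047 0.09 ]
mug [0.647 0.065 0.098]
```

View pics/c1.png

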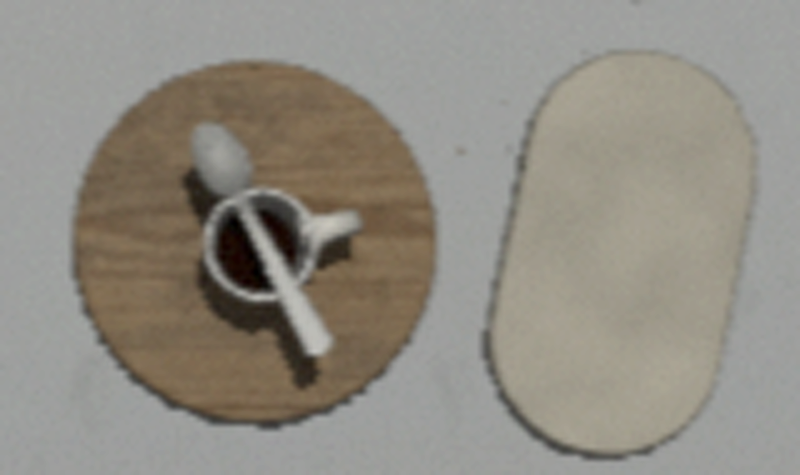

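View pics/c2.png

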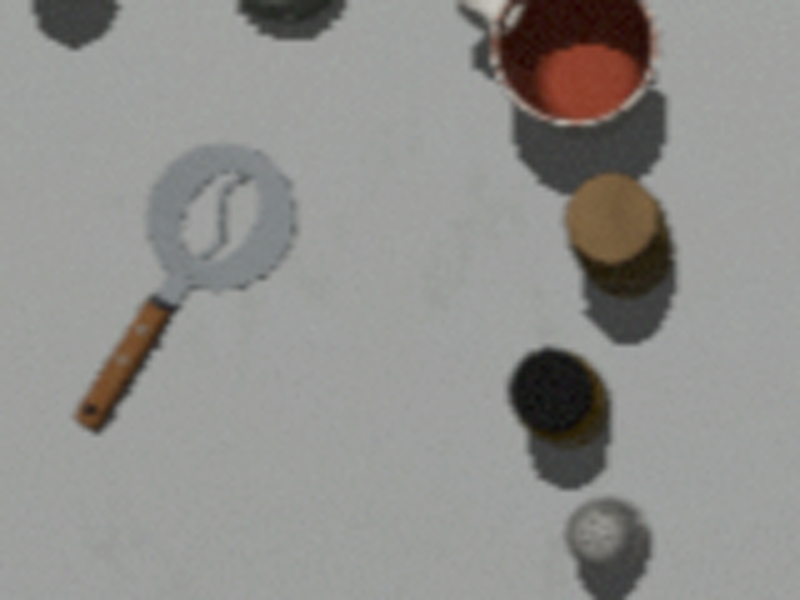

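The crops show:
- **First crop:** spoon bowl tip at (205,124), handle end at (318,352), rim centre at (261,244) and cup-handle end at (358,218).
- **Second crop:** disc centre at (223,217) and wooden handle end at (86,422).

Next I compute the poses and the move above the spoon handle.

```bash
cat >> h.py <<'E'
from scipy.spatial.transform import Rotation as Ro
def goto(p,head,z=None):
    """print tool-frame shift & turn to reach p with tool x at heading, tool z down"""
    st=r.state(); R=Ro.from_rotvec(st['tool_rot']).as_matrix()
    T=np.array([[np.cos(head),np.sin(head),0],[np.sin(head),-np.cos(head),0],[0,0,-1]]).T
    T=np.stack([[np.cos(head),np.sin(head),0],[np.sin(head),-np.cos(head),0],[0,0,-1]],1)
    print('t',round(st['time'],2),'pos',st['eef_pos'].round(4),'head',np.arctan2(R[1,0],R[0,0]).round(3),'w',round(st['gripper_width'],4),
     '\n shift(now axes)',(R.T@(np.array(p)-st['eef_pos'])).round(4),'turn',Ro.from_matrix(R.T@T).as_rotvec().round(4),'shift(after-turn axes)',(T.T@(np.array(p)-st['eef_pos'])).round(4))
E
python3 - <<'E'
from h import *
s=pickle.load(open('pics/top0.pkl','rb'));c=cam(s)
f=lambda u,v,z:ray(c,(315+u/5,155+v/5),z)
g=lambda u,v,z:ray(c,(160+u/5,140+v/5),z)
b,e=f(205,124,.073),f(318,352,.069);d=(b-e)[:2];print('spoon len',np.hypot(*d),'head',np.arctan2(d[1],d[0]));d/=np.hypot(*d)
m=f(261,244,.064);h=f(358,218,.06);print('cup',m,'chead',np.arctan2(*(h-m)[:2][::-1]))
hp=e[:2]+.016*d;print('hp',hp,hp-m[:2],np.hypot(*(hp-m[:2])),'mid',e[:2]+.0685*d)
D=g(223,217,.002);H=g(86,422,.012);q=(H-D)[:2];print('sten',D,H,np.hypot(*q),np.arctan2(q[1],q[0]))
print('tray',f(622,253,.012))
goto([*hp,.2],np.arctan2(d[1],d[0]))
E
```

```text
spoon len 0.13520298270747605 head 0.4620889108369911
cup [ 0.5048953  -0.18104173  0.064     ] chead -1.2896440393270192
hp [ 0.46134671 -0.20351765] [-0.0435486  -0.02247592] 0.049006604502926945 mid [ 0.50834067 -0.18011216]
sten [0.56522045 0.27045328 0.002     ] [0.44812929 0.33856114 0.012     ] 0.13545855476384872 2.6147637088391673
tray [ 0.50863314 -0.38650121  0.012     ]
t 0.1 pos [ 0.1928 -0.5941  0.2307] head 0.314 w 0.0856 
 shift(now axes) [ 0.376  -0.2886  0.031 ] turn [-1.200e-03 -1.000e-04 -1.483e-01] shift(after-turn axes) [ 0.4145 -0.2299  0.0307]
```

Emit:
{"method": "apply_moves", "body": {
  "series": "0 0 0 0 0 -0.148 0; 0.0415 -0.023 0.003 0 0 0 0; 0.0415 -0.023 0.003 0 0 0 0; 0.0415 -0.023 0.003 0 0 0 0; 0.0415 -0.023 0.003 0 0 0 0; 0.0415 -0.023 0.003 0 0 0 0; 0.0415 -0.023 0.003 0 0 0 0; 0.0415 -0.023 0.003 0 0 0 0; 0.0415 -0.023 0.003 0 0 0 0; 0.0415 -0.023 0.003 0 0 0 0; 0.0415 -0.023 0.003 0 0 0 0; 0 0 0 0 0 0 0"
}}

```text
time: 1.6
eef_pos: [0.4631, -0.2013, 0.2009]
tool_rot: [-3.056, -0.724, 0.0]
force: [-0.1, -0.2, 0.7]
gripper_width: 0.0426
gripper_force: 0.0
```

Run:
```python
from h import *
goto([.4613,-.2035,.062],.462)
st=r.state(); s=take('wrist','w1'); c=cam(s,st)
im=s['img'][:,:,::-1].copy()
im=cv2.resize(im,(800,500),interpolation=cv2.INTER_CUBIC)
for p in [(.4613,-.2035,.0695),(.5049,-.181,.064)]: 
    u=proj(c,p)*1.25; print(u.round(0)); cv2.circle(im,tuple(int(x) for x in u),4,(0,0,255),1)
cv2.imwrite('pics/w1b.png',im)
```

```text
t 1.6 pos [ 0.4631 -0.2013  0.2009] head 0.465 w 0.0426 
 shift(now axes) [-0.0026  0.0013  0.1389] turn [-0.0008 -0.      0.0034] shift(after-turn axes) [-0.0026  0.0012  0.1389]
[402. 248.]
[401. 181.]
```

View pics/w1b.png

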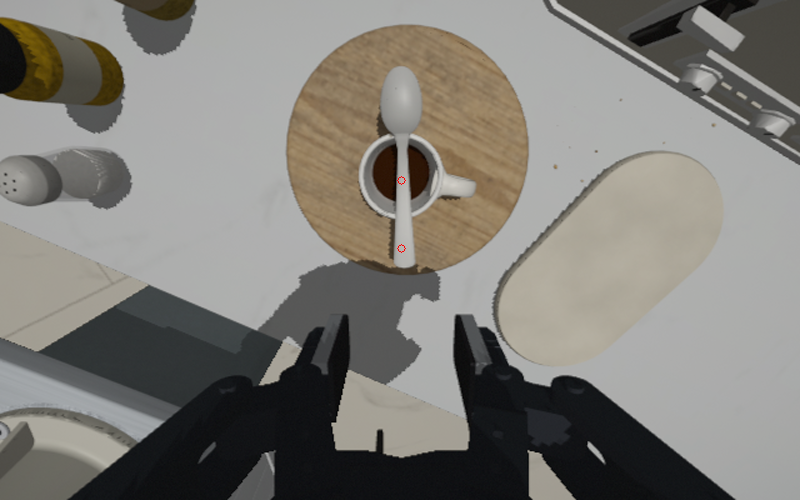

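The wrist view shows the spoon handle at (403,250), its end at (404,267) and the rim centre near (401,175). The spoon is lined up with the tool, so I descend and grip.

Emit:
{"method": "apply_moves", "body": {
  "series": "-0.0036 0.0025 0 0 0 0 0; 0 0 0.035 0 0 0 0; 0 0 0.035 0 0 0 0; 0 0 0.03 0 0 0 0; 0 0 0.02 0 0 0 0; 0 0 0.012 0 0 0 0; 0 0 0.006 0 0 0 0; 0 0 0 0 0 0 0; 0 0 0 0 0 0 1; 0 0 0 0 0 0 1; 0 0 0 0 0 0 1; 0 0 0 0 0 0 1"
}}

```text
time: 3.15
eef_pos: [0.4601, -0.2076, 0.0636]
tool_rot: [3.058, 0.719, 0.001]
force: [-0.4, -1.1, 2.9]
gripper_width: 0.014
gripper_force: 58.1
```

Emit:
{"method": "apply_moves", "body": {
  "series": "0 0 -0.005 0 0 0 1; 0 0 -0.01 0 0 0 1; 0 0 -0.025 0 0 0 1; 0 0 -0.03 0 0 0 1; -0.0174 0.0363 0 0 0 0 1; -0.0174 0.0363 0 0 0 0 1; -0.0174 0.0363 0 0 0 0 1; -0.0174 0.0363 0 0 0 0 1; -0.0174 0.0363 0 0 0 0 1; 0 0 0 0 0 0 1"
}}

```text
time: 4.4
eef_pos: [0.4629, -0.4113, 0.1339]
tool_rot: [3.058, 0.715, 0.001]
force: [-0.3, -0.0, -0.2]
gripper_width: 0.0139
gripper_force: 58.1
```

Run:
```python
from h import *
goto([.463,-.409,.0155],.462)
s=take('wrist','w2');take('top','t2');take('scene','s2')
im=np.hstack([cv2.resize(s['img'],(400,250)),cv2.resize(pickle.load(open('pics/s2.pkl','rb'))['img'],(400,250))])[:,:,::-1]
im2=cv2.resize(pickle.load(open('pics/t2.pkl','rb'))['img'][120:280,280:536,::-1],(800,500),interpolation=cv2.INTER_CUBIC)
cv2.imwrite('pics/m2.png',np.vstack([im,cv2.resize(im2,(800,500))[:350]]))
```

```text
t 4.4 pos [ 0.4629 -0.4113  0.1339] head 0.459 w 0.0139 
 shift(now axes) [ 0.0011 -0.0022  0.1184] turn [ 0.0017 -0.0003 -0.0025] shift(after-turn axes) [ 0.0011 -0.002   0.1184]
```

View pics/m2.png

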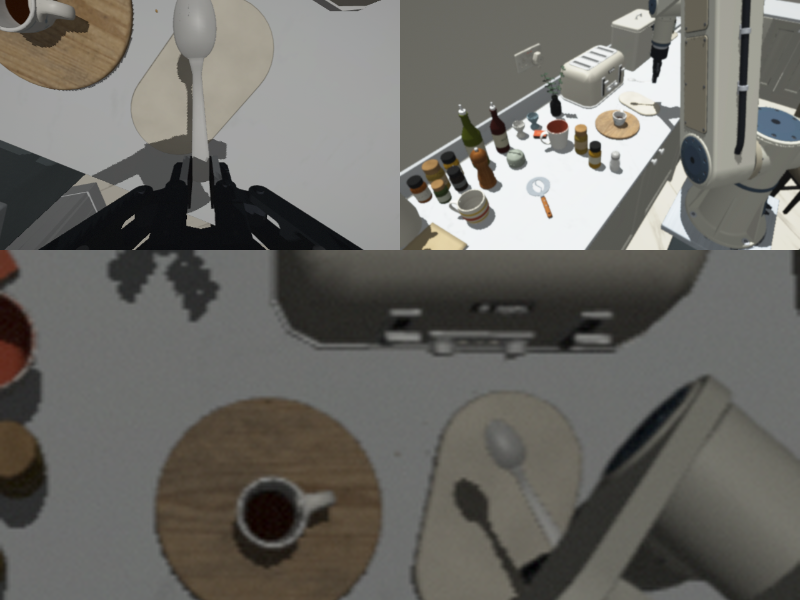

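The views show the spoon held level over the tray and the cup undisturbed. I lower it now.

Emit:
{"method": "apply_moves", "body": {
  "series": "0 -0.002 0.03 0 0 0 1; 0 0 0.03 0 0 0 1; 0 0 0.025 0 0 0 1; 0 0 0.015 0 0 0 1; 0 0 0.008 0 0 0 1; 0 0 0.005 0 0 0 1; 0 0 0.003 0 0 0 1; 0 0 0 0 0 0 1; 0 0 0 0 0 0 1"
}}

```text
time: 5.68
eef_pos: [0.4621, -0.4072, 0.0177]
tool_rot: [3.058, 0.719, 0.001]
force: [0.5, 0.2, -0.6]
gripper_width: 0.0139
gripper_force: 58.1
```

Emit:
{"method": "apply_moves", "body": {
  "series": "0 0 0.001 0 0 0 0.5; 0 0 0 0 0 0 0.3; 0 0 0 0 0 0 0; 0 0 0 0 0 0 0; 0 0 -0.01 0 0 0 0; 0 0 -0.03 0 0 0 0; 0 0 -0.05 0 0 0 0; 0 0 -0.06 0 0 0 0; 0 0 -0.06 0 0 0 0; 0 0 0 0 0 0 0"
}}

```text
time: 6.92
eef_pos: [0.4642, -0.409, 0.2327]
tool_rot: [3.05, 0.717, 0.009]
force: [-0.3, 0.2, -0.2]
gripper_width: 0.0427
gripper_force: 0.0
```

Run:
```python
from h import *
h=2.6148
p=[.5652+.08*np.cos(h),.2705+.08*np.sin(h),.22]
print(p);goto(p,h);print(r.state()['q'].round(3))
s=take('wrist','w3')
t=take('top','t3')
im=np.hstack([cv2.resize(s['img'],(400,250)),cv2.resize(t['img'][120:280,280:536],(400,250))])[:,:,::-1]
cv2.imwrite('pics/m3.png',im)
```

```text
[np.float64(0.4960460759674416), np.float64(0.31072107396501414), 0.22]
t 6.92 pos [ 0.4642 -0.409   0.2327] head 0.462 w 0.0427 
 shift(now axes) [ 0.3491 -0.6303  0.0081] turn [ 0.0096  0.008  -2.153 ] shift(after-turn axes) [0.3344 0.6381 0.0127]
[-0.725  0.337  1.654  0.     1.141  0.384]
```

View pics/m3.png

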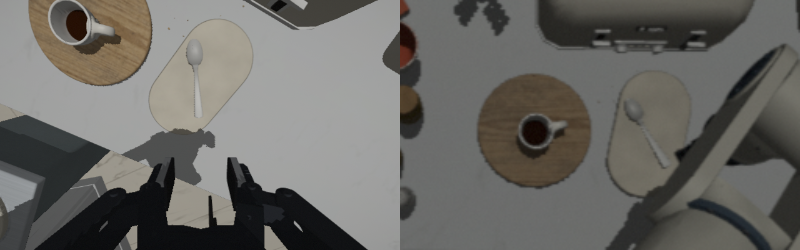

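The spoon lies alone on the tray. I go over to the stencil.

Emit:
{"method": "apply_moves", "body": {
  "series": "0.0291 -0.0525 0 0 0 0 0; 0.0291 -0.0525 0 0 0 0 0; 0.0291 -0.0525 0 0 0 0 0; 0.0291 -0.0525 0 0 0 0 0; 0.0291 -0.0525 0 0 0 0 0; 0.0291 -0.0525 0 0 0 0 0; 0.0291 -0.0525 0 0 0 0 0; 0.0291 -0.0525 0 0 0 0 0; 0.0291 -0.0525 0 0 0 0 0; 0.0291 -0.0525 0 0 0 0 0; 0.0291 -0.0525 0 0 0 0 0; 0.0291 -0.0525 0 0 0 0 0"
}}

```text
time: 8.52
eef_pos: [0.4927, 0.3141, 0.2245]
tool_rot: [3.057, 0.719, -0.004]
force: [0.7, -0.6, 0.5]
gripper_width: 0.0425
gripper_force: 0.0
```

Emit:
{"method": "apply_moves", "body": {
  "series": "0 0 0 0 0 -0.1794 0; 0 0 0 0 0 -0.1794 0; 0 0 0 0 0 -0.1794 0; 0 0 0 0 0 -0.1794 0; 0 0 0 0 0 -0.1794 0; 0 0 0 0 0 -0.1794 0; 0 0 0 0 0 -0.1794 0; 0 0 0 0 0 -0.1794 0; 0 0 0 0 0 -0.1794 0; 0 0 0 0 0 -0.1794 0; 0 0 0 0 0 -0.1794 0; 0 0 0 0 0 -0.1794 0"
}}

```text
time: 10.02
eef_pos: [0.4928, 0.312, 0.2243]
tool_rot: [-0.809, -3.033, 0.004]
force: [-0.2, -0.3, -0.1]
gripper_width: 0.0427
gripper_force: 0.0
```

Run:
```python
from h import *
h=2.6148
goto([.496,.3107,.22],h)
st=r.state(); s=take('wrist','w4'); c=cam(s,st)
im=cv2.resize(s['img'][:,:,::-1],(800,500),interpolation=cv2.INTER_CUBIC)
D=np.array([.5652,.2705,.001]);d=np.array([np.cos(h),np.sin(h),0])
for p in [D,D+.06*d+[0,0,.013],D+.138*d+[0,0,.013]]: 
    u=proj(c,p)*1.25; print(u.round(0)); cv2.circle(im,tuple(int(x) for x in u),4,(0,0,255),1)
cv2.imwrite('pics/w4b.png',im)
```

```text
t 10.03 pos [0.4928 0.312  0.2243] head 2.621 w 0.0427 
 shift(now axes) [-0.0034  0.0005  0.0043] turn [-0.0031 -0.0017  0.0057] shift(after-turn axes) [-0.0034  0.0005  0.0043]
[401. 297.]
[402. 245.]
[403. 161.]
```

View pics/w4b.png

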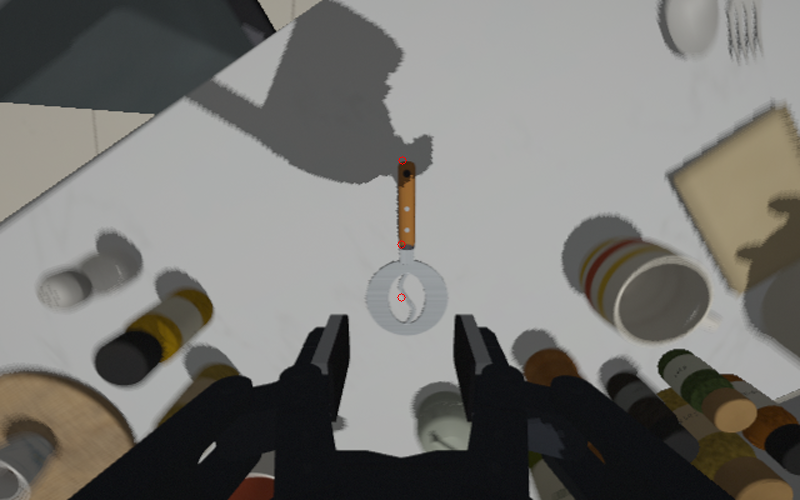

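The handle runs along column 406 (rows 161–249) with the disc centre at (407,297), about 5 mm towards +tool y from my estimate. I correct for that and descend.

Emit:
{"method": "apply_moves", "body": {
  "series": "-0.0034 0.0055 0.02 0 0 0 0; 0 0 0.045 0 0 0 0; 0 0 0.045 0 0 0 0; 0 0 0.04 0 0 0 0; 0 0 0.03 0 0 0 0; 0 0 0.02 0 0 0 0; 0 0 0.012 0 0 0 0; 0 0 0.006 0 0 0 0; 0 0 0 0 0 0 0"
}}

```text
time: 11.2
eef_pos: [0.4998, 0.3158, 0.0085]
tool_rot: [0.819, 3.033, 0.001]
force: [0.2, 0.3, 0.5]
gripper_width: 0.0427
gripper_force: 0.0
```

Run:
```python
from h import *
goto([.496,.3107,.004],2.6148); print(r.state()['force'])
```

```text
t 11.2 pos [0.4998 0.3158 0.0085] head 2.614 w 0.0427 
 shift(now axes) [ 0.0007 -0.0064  0.0045] turn [ 0.0005  0.0002 -0.0007] shift(after-turn axes) [ 0.0007 -0.0064  0.0045]
[0.18552445 0.34691884 0.47472234]
```

Emit:
{"method": "apply_moves", "body": {
  "series": "0 0 0.004 0 0 0 0; 0 0 0 0 0 0 0.3; 0 0 0 0 0 0 1; 0 0 0 0 0 0 1; 0 0 0 0 0 0 1; 0 0 0 0 0 0 1; 0 0 -0.01 0 0 0 1; 0 0 -0.025 0 0 0 1; 0 0 -0.04 0 0 0 1; 0 0 -0.05 0 0 0 1; 0 0 -0.05 0 0 0 1; 0 0 -0.04 0 0 0 1"
}}

```text
time: 12.7
eef_pos: [0.4997, 0.3158, 0.2221]
tool_rot: [0.818, 3.032, 0.002]
force: [0.3, 0.9, -1.2]
gripper_width: 0.014
gripper_force: 58.7
```

Run:
```python
from h import *
h=np.pi-1.29
goto([.505+.08*np.cos(h),-.181+.08*np.sin(h),.215],h); print(r.state()['q'].round(2))
st=r.state(); s=take('wrist','w5'); c=cam(s,st)
np.save('pics/p5.npy',np.r_[st['eef_pos'],st['tool_rot']])
im=cv2.resize(s['img'][:,:,::-1],(800,500),interpolation=cv2.INTER_CUBIC)
cv2.imwrite('pics/w5b.png',im)
```

```text
t 12.7 pos [0.4997 0.3158 0.2221] head 2.615 w 0.014 
 shift(now axes) [-0.1966 -0.3714  0.0066] turn [1.900e-03 2.000e-04 7.631e-01] shift(after-turn axes) [-0.3988 -0.1326  0.0071]
[ 0.56  0.31  1.72 -0.    1.11 -0.48]
```

View pics/w5b.png

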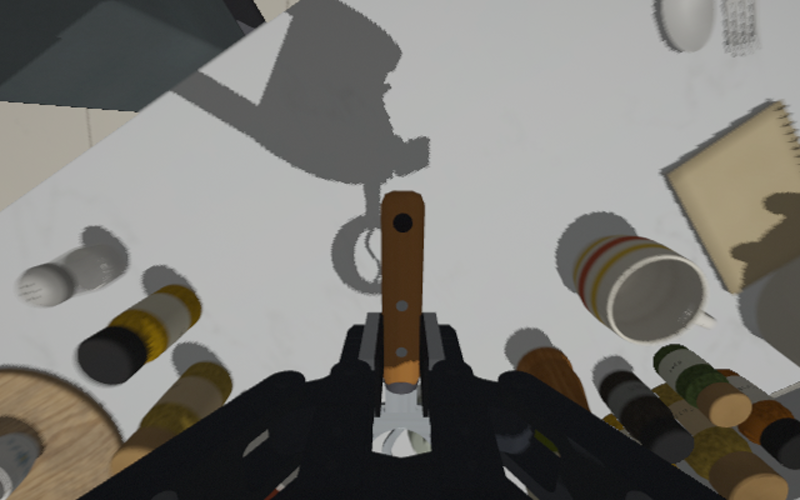

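The stencil is held firmly, with the handle running along column 403 from row 191 to row 388. I turn it and carry it over the jars.

Emit:
{"method": "apply_moves", "body": {
  "series": "0 0 0 0 0 0.0954 1; 0 0 0 0 0 0.0954 1; 0 0 0 0 0 0.0954 1; 0 0 0 0 0 0.0954 1; 0 0 0 0 0 0.0954 1; 0 0 0 0 0 0.0954 1; 0 0 0 0 0 0.0954 1; 0 0 0 0 0 0.0954 1; 0 0 0 0 0 0 1"
}}

```text
time: 13.88
eef_pos: [0.4994, 0.3156, 0.2194]
tool_rot: [-1.888, -2.511, 0.0]
force: [0.1, 0.4, -1.1]
gripper_width: 0.014
gripper_force: 58.6
```

Emit:
{"method": "apply_moves", "body": {
  "series": "-0.02 -0.007 0 0 0 0 1; -0.04 -0.013 0 0 0 0 1; -0.04 -0.013 0 0 0 0 1; -0.04 -0.013 0 0 0 0 1; -0.04 -0.013 0 0 0 0 1; -0.04 -0.013 0 0 0 0 1; -0.04 -0.013 0 0 0 0 1; -0.04 -0.013 0 0 0 0 1; -0.04 -0.013 0 0 0 0 1; -0.04 -0.014 0 0 0 0 1; -0.018 -0.008 0 0 0 0 1; 0 0 0 0 0 0 1"
}}

```text
time: 15.38
eef_pos: [0.481, -0.1052, 0.2193]
tool_rot: [-1.89, -2.509, 0.001]
force: [0.8, 0.2, -0.8]
gripper_width: 0.0139
gripper_force: 58.7
```

Run:
```python
from h import *
h=np.pi-1.29
goto([.505+.08*np.cos(h),-.181+.08*np.sin(h),.14],h); print(r.state()['q'].round(2))
st=r.state()
np.save('pics/p6.npy',np.r_[st['eef_pos'],st['tool_rot']])
t=take('top','t6');s=take('scene','s6')
a=cv2.resize(t['img'][150:240,310:430],(800,600),interpolation=cv2.INTER_CUBIC)[:,:,::-1]
b=cv2.resize(s['img'][130:230,280:410],(780,600),interpolation=cv2.INTER_CUBIC)[:,:,::-1]
cv2.imwrite('pics/m6.png',np.hstack([cv2.resize(cv2.convertScaleAbs(a,alpha=1.6),(400,300)),cv2.resize(b,(390,300))]))
# fit handle in wrist picture w5
w=pickle.load(open('pics/w5.pkl','rb'));M=np.linalg.inv(np.array(w['mount']));c=(*cam(w,st)[:3],M)
from scipy.optimize import least_squares
def res(p):
    x0,th=p;P=lambda x,z:[x0+(x-.08)*np.cos(th)+z*np.sin(th),0,.0045-(z*np.cos(th)-(x-.08)*np.sin(th))]
    return [proj(c,P(.138,.014))[1]-191/1.25,proj(c,P(.06,.014))[1]-384/1.25]
o=least_squares(res,[0,0],x_scale=.01);print('x off of 80mm pt, pitch',o.x,o.fun)
```

```text
t 15.38 pos [ 0.481  -0.1052  0.2193] head 1.85 w 0.0139 
 shift(now axes) [0.0006 0.0021 0.0793] turn [-0.0004  0.0001 -0.0014] shift(after-turn axes) [0.0006 0.0021 0.0793]
[-0.22  0.16  1.92 -0.    1.06 -0.5 ]
x off of 80mm pt, pitch [ 0.00063073 -0.00527532] [0. 0.]
```

View pics/m6.png

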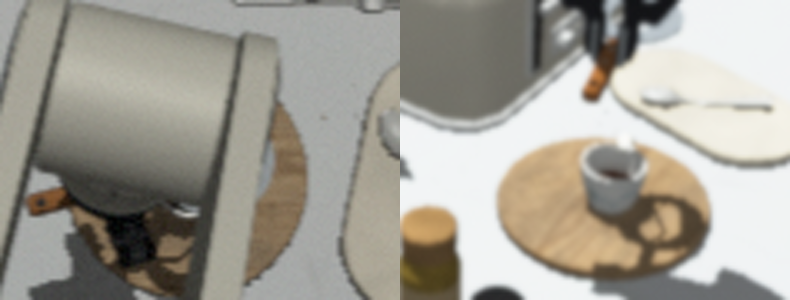

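The wrist fit puts the hold at about 80 mm along the handle with pitch near 0, and the stencil is now high above the cup. My ten views are used up, so I refine the cup centre numerically from the stored pictures.

Run:
```python
from h import *
from scipy.optimize import minimize
P={'w1':dict(eef_pos=[.4631,-.2013,.2009],tool_rot=[-3.056,-.724,0]),'w3':dict(eef_pos=[.4642,-.409,.2327],tool_rot=[3.05,.717,.009])}
a=np.linspace(0,2*np.pi,180,endpoint=False)
for n in ('top0','t2','t3','w1','w3','s6','scene0'):
    s=pickle.load(open(f'pics/{n}.pkl','rb'));c=cam(s,P.get(n))
    I=s['img'].astype(np.float32);w=I[:,:,2]-.6*I[:,:,0]   # wood/coffee low, white high
    w=cv2.GaussianBlur(w,(0,0),.7);w/=w.std()
    def samp(x,y,r):
        uv=np.array([proj(c,(x+r*np.cos(t),y+r*np.sin(t),.064)) for t in a],np.float32)
        return cv2.remap(w,uv[:,0].reshape(1,-1),uv[:,1].reshape(1,-1),cv2.INTER_LINEAR)[0]
    def score(q): # bright ring 28..31, dark outside 34, robust
        return -np.mean(samp(*q,.0295)-.5*np.minimum(samp(*q,.0335),samp(*q,.0295))-.5*samp(*q,.0255))
    best=min(((score((.505+i*.001,-.181+j*.001)),.505+i*.001,-.181+j*.001) for i in range(-9,10) for j in range(-9,10)))
    o=minimize(score,best[1:],method='Nelder-Mead',options=dict(initial_simplex=[best[1:],(best[1]+.001,best[2]),(best[1],best[2]+.001)]))
    # handle direction: white beyond the rim
    pr=[]
    for t in a:
        uv=proj(c,(o.x[0]+.047*np.cos(t),o.x[1]+.047*np.sin(t),.06)).astype(np.float32);pr.append(cv2.remap(w,uv[:1].reshape(1,1),uv[1:].reshape(1,1),1)[0,0])
    t=(a+np.pi)%(2*np.pi)-np.pi;k=(t>-2)&(t<-.6);pr=np.array(pr);m=np.clip(pr[k]-(pr[k].min()+pr[k].max())/2,0,None);print(n,o.x.round(4),round(-o.fun,2),'head',(t[k]@m/m.sum()).round(3))
```

```text
top0 [ 0.5062 -0.1802] 0.64 head -1.3
t2 [ 0.5065 -0.1801] 0.78 head -1.305
t3 [ 0.5065 -0.1801] 0.77 head -1.307
w1 [ 0.5074 -0.1795] 1.12 head -1.277
w3 [ 0.5069 -0.1801] 1.21 head -1.292
s6 [ 0.506  -0.1752] 0.19 head -1.204
scene0 [ 0.5063 -0.1757] 0.14 head -1.212
```

Run:
```python
from h import *
goto([.4849,-.1034,.080],1.849)
```

```text
t 15.47 pos [ 0.4814 -0.1037  0.2193] head 1.851 w 0.014 
 shift(now axes) [-0.0007  0.0034  0.1393] turn [-0.0001 -0.0003  0.0023] shift(after-turn axes) [-0.0006  0.0034  0.1393]
```

Emit:
{"method": "apply_moves", "body": {
  "series": "-0.0007 0.0034 0 0 0 0 1; 0 0 0.025 0 0 0 1; 0 0 0.03 0 0 0 1; 0 0 0.025 0 0 0 1; 0 0 0.02 0 0 0 1; 0 0 0.014 0 0 0 1; 0 0 0.008 0 0 0 1; 0 0 0 0 0 0 1; 0 0 0 0 0 0 1"
}}

```text
time: 16.6
eef_pos: [0.4859, -0.1034, 0.0979]
tool_rot: [1.888, 2.51, 0.001]
force: [0.6, -0.1, -0.1]
gripper_width: 0.0138
gripper_force: 58.7
```

Run:
```python
from h import *
goto([.4849,-.1034,.080],1.849)
```

```text
t 16.6 pos [ 0.4859 -0.1034  0.0979] head 1.851 w 0.0138 
 shift(now axes) [ 0.0003 -0.001   0.0179] turn [0.0009 0.0005 0.0025] shift(after-turn axes) [ 0.0003 -0.001   0.0179]
```

Emit:
{"method": "apply_moves", "body": {
  "series": "0 -0.001 0.008 0 0 0 1; 0 0 0.006 0 0 0 1; 0 0 0.003 0 0 0 1; 0 0 0 0 0 0 1; 0 0 0 0 0 0 1; 0 0 0 0 0 0 1; 0 0 0 0 0 0 1; 0 0 0 0 0 0 1"
}}

```text
time: 17.6
eef_pos: [0.4846, -0.1036, 0.0804]
tool_rot: [1.889, 2.51, 0.0]
force: [0.4, 0.6, -0.5]
gripper_width: 0.014
gripper_force: 58.7
```

Run:
```python
from h import *
goto([.4849,-.1034,.080],1.849);st=r.state();print(st['force'].round(2),st['gripper_force'],abs(st['joint_vel']).max())
# check: handle in wrist view unchanged since the lift
s=take('wrist','w7');w5=pickle.load(open('pics/w5.pkl','rb'))
for im in (w5['img'],s['img']):
    hsv=cv2.cvtColor(im,cv2.COLOR_RGB2HSV)[150:310,300:345];m=cv2.inRange(hsv,(3,110,40),(20,255,255));ys,xs=np.nonzero(m);print(len(xs),xs.mean()+300,ys.min()+150,ys.max()+150,np.polyfit(ys,xs,1)[0].round(4))
```

```text
t 17.6 pos [ 0.4846 -0.1036  0.0804] head 1.851 w 0.014 
 shift(now axes) [0.0001 0.0004 0.0004] turn [0.0002 0.0001 0.0024] shift(after-turn axes) [0.0001 0.0004 0.0004]
[ 0.38  0.56 -0.47] 58.68540108203888 0.0016776087971785252
4408 321.32599818511795 153 307 -0.0078
4576 321.28780594405595 153 307 -0.0065
```

The stencil is in place and still, and its grip has not changed since the lift.

```bash
python3 -c "
from bench import r
print(r.finish_job())"
```

```text
the job is handed in; nothing more can be done
None
```

I handed the job in at about 17.7 s of the 67 s: the spoon lies released on the tray, and by my measurements the stencil is held still and level, centred about 12 mm above the cup's rim with its handle opposite the cup's; the hand-in returned no verdict.

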